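# Tip a bracket onto its back against two stop blocks

### The arm

A 6-joint arm with a two-finger parallel gripper is mounted at the origin on the work surface. World frame = base frame: x ahead of the robot, y to its left, z up, the work surface at z = 0. Lengths are in m, angles in rad, forces in N, time in s.
With the tool pointing down it reaches from about 0.275 to 0.875 m from the base axis. Payload 12.5 kg.
Tool frame: the origin (TCP) lies on the centre line of the jaws, within the pads' length; the fingertips stand 8 mm ahead of it and the grasp point (between the pads) lies 11 mm behind it; z points along the fingers, y is the direction in which the jaws open and shut (so a half turn about z gives the same grasp; the last joint's range is limited). The gripper opens to 85 mm and grips with 20 to 120 N. Pads are 22 mm wide; open, the fingers measure 114 mm over their backs; the gripper's body (76 mm by 85 mm) begins 54 mm behind the grasp point. The pads swing forward as they close: fully open they stand 13 mm farther back than shut.
Start: joints at [-1.404, 0.351, 1.652, -0, 1.139, -0.085], TCP at [0.137, -0.533, 0.239] pointing down, gripper open.
Joint ranges: [-2.75, 2.75], [-0.79, 2.1], [0.01, 2.65], [-1.57, 4.71], [0.07, 3.14], [-2.87, 2.87]. Speed limits (rad/s): [2.22, 2.22, 2.79, 3.14, 3.14, 3.14].

### API

Orientations are given as a rotation vector (axis times angle).
In Python, from cell import observe, get_image, calibration, job_done gives the robot as it stands.
- The arm moves only by the tool step_arm, never from a script. Its argument "targets" is a list of rows, each an object of numbers: "x", "y", "z": the shift along the world's x, y, z each as a share of 300 mm, from -1 to 1; "ax", "ay", "az": the turn, a rotation vector about the world's x, y, z each as a share of pi rad, from -1 to 1. A call has 1 to 12 rows; each row is the pose to reach, as a shift and turn from the pose commanded when the call began, turning the shorter way round; what a row does not reach only later rows make up. A row lasts 1/12 s, in which the tool goes at most 41.7 mm and 7.16 degrees, less where a joint would pass 70% of its speed; a pose out of reach is approached as far as the arm can. A call with a number of a shift or a turn outside -1 to 1 is refused whole. A call with a gripper value outside its range is refused whole. "hand" is the closure, from -1 (fully open) to 1 (shut), set as the call begins (left out, the last holds). The fingers move at their own pace and stop on an object; "squeeze" is the grip in N (left out, the last holds). Time passes only in rows, so rows that repeat a pose let the fingers close. It gives the time, the measured TCP pose, the force and the opening at its end, in the units of the state.
- observe(): the state, without advancing time (a new reading comes with each control period).
- get_image(name): name is "scene" or "top" or "wrist"; returns the picture (480x640x3 uint8, red, green, blue); there is no depth.
- calibration(name): a dict with "fx", "fy", "cx", "cy" (pixels), "extrinsics" (4x4, takes a point from world to camera coordinates). Camera axes: x right, y up, looking along -z (the intrinsics and any distortion apply to the point x, -y, -z); pixel columns grow to the right and rows downward; lengths in m; the calibration is good to about 2 mm. A picture is of the moment at which its call begins: read the wrist's pose just before it. calibration takes no time and is no camera call; for the wrist camera it gives the pose at the moment of the call.
- job_done(): hands the job in, once; it reports no verdict.
The state is a dict: "time": time; "qpos": joint angles; "qd": joint speeds; "joint_efforts": joint torques, N m; "position": TCP position; "tcp_rot": TCP orientation; "wrist_force": force on the tool from outside, world axes, zero at the start; "wrist_torque": the same for the moment, N m; "opening": finger opening in m.
Only numpy, scipy, OpenCV 4.12 (cv2) and the standard library are available. Lean on these libraries where they do the work, as an engineer would, in place of code of your own. Each camera call takes 0.05 s, during which the arm holds its last target. There are 200 camera calls.

### The job

Push the standing bracket across the bench until its heel is squarely up against both yellow stop blocks, then tip it over the heel so that its column comes down between the blocks, easing it down gently instead of letting it drop, until it lies flat on its back with its foot plate still up against the blocks. Work only by pushing with the fingers: do not grip or lift the bracket, do not knock over or shift the junction box, the cable gland or the screw jar, and finish clear of everything.

Things in the scene. Friction and masses are not known exactly. Their poses are not given: they have to be found in the camera images.
- bracket: Loose L-shaped aluminium bracket, 0.28 to 0.46 kg, standing on a foot plate 100 long x 100 wide x 8 thick (mm); at its heel a column 40 wide x 8 thick rises to 165 above the bench, its back flush with the heel. Origin: middle of the lower heel edge. x points out of the heel (the way it tips), z up the column. Foot: x -100 to 0, y -50 to 50. Column: x -8 to 0, y -20 to 20.
- balance (a point): The bracket's centre of mass, 32 mm in front of the heel and 36 mm up. Leaning more than about 42 degrees over its heel, the bracket falls on by itself; from then on a finger on the upper face of the foot plate (inside the L), which turns upright as the column comes down, can hold it back.
- foot_end (a point): Middle of the foot plate's free end, 100 mm from the heel, half-way up the plate's 8 mm edge.
- column_top (a point): The middle of the top end of the bracket's column, 165 mm up from the foot's underside.
- stop: Fixed stop: two yellow blocks, each 25 x 25, 20 high (mm), 70 apart (the column passes between). Origin on the bench midway, in the plane of the faces the heel meets. +x is the way to push and tip the bracket, z up. The heel starts 35 to 75 short of the plane, nearly centred and square. As the foot turns upright against the blocks its heel edge moves back: lying, the bracket's origin is about 8 short of the plane.
- junction_box: Bystander: grey die-cast junction box, 96 x 76 mm, 49 mm high, loose. Origin: centre of its underside.
- gland: Bystander: black cable gland standing on the bench, 40 mm across, 46 mm high, loose. Origin: centre of its underside.
- screw_jar: Bystander: clear screw jar with a blue cap, 52 mm across, 60 mm high, loose. Origin: centre of its underside.
Not all that is in view belongs to the job. Several things have the shape of the bracket; the one meant has the colours described above.

How it is judged:
On the way, in this order (a step that is already met when the one before it is completed fails the run):
1. the bracket, still standing, has its heel squarely up against both blocks (x of bracket in the frame of stop above -0.005 m and angle between bracket's own z axis and vertical below 0.1 rad and angle between the x axis of bracket and the x axis of stop, either way round below 0.06 rad), for 0.2 s.
2. the bracket lies on its back with its column between the blocks (angle between bracket's own z axis and vertical between 1.5 and 1.64 rad and x of column_top in the frame of stop above 0.13 m and height (world z) of column_top below 0.02 m and x of bracket in the frame of stop between -0.022 and 0.005 m and y of bracket in the frame of stop between -0.02 and 0.02 m and angle between the z axis of bracket and the x axis of stop, either way round below 0.12 rad), for 0.2 s.
At the end, for the whole second after the job is handed in: The bracket lies at rest flat on its back (column level within 4 degrees, its top end on the bench beyond the blocks, in line with the stop within 7 degrees), heel edge no more than 22 mm short of the stop plane and within 20 mm of the middle; the bystanders stand within 15 mm of where they were (all of step 2 and linear speed of bracket below 0.02 m/s and angular speed of bracket below 0.1 rad/s and distance of each of junction_box, gland, screw_jar from where it was at the start of the episode below 0.015 m and angle between each of junction_box, gland, screw_jar's own z axis and vertical below 0.2 rad); the robot touches nothing.
It fails at once if the bracket drops: it comes down the last part (leaning more than 72 degrees) faster than 3.5 rad/s (angle between bracket's own z axis and vertical above 1.25 rad and angular speed of bracket above 3.5 rad/s).
It fails at once if the bracket is lifted: its heel comes more than 20 mm off the bench (height (world z) of bracket above 0.02 m).
It fails at once if the bracket is squeezed or pushed with more than 35 N (contact force between the fingers and bracket above 35 N).
It fails at once if the junction box, gland or jar is shifted more than 15 mm or knocked over (distance of any of junction_box, gland, screw_jar from where it was at the start of the episode above 0.015 m or angle between any of junction_box, gland, screw_jar's own z axis and vertical above 0.3 rad).
It also fails if it takes over 70 s, if anything falls off the work surface, if the arm or the gripper's body presses on something with over 40 N, if the wrist force passes 120 N, or if a joint passes its speed limit or range.

## Working session

There is one attempt and no reset: what is moved stays moved. The work goes in short steps, Python scripts to look and compute and a tool call to move; the robot and the scene stay as the last step left them, time stands still between calls to the robot, and variables do not carry over. Pictures are saved under pics/ and viewed, about 8 in all and at most 12, crops included, and the job is handed in when it is done.

Besides the shell and the picture viewer there is one more tool, called after ">>>" as name(argument=value, ...), one argument or row to a line, values as JSON. step_arm: Moves the arm, as the interface text tells. Its arguments: {"type":"object","properties":{"targets":{"type":"array"},"hand":{"type":"number"},"squeeze":{"type":"number"}},"required":["targets"]}

```bash
mkdir -p pics; cat > h.py <<'E'
import numpy as np, cv2
from cell import observe,get_image,calibration,job_done
def save(n,f):
    im=get_image(n); cv2.imwrite('pics/'+f,cv2.cvtColor(im,cv2.COLOR_RGB2BGR)); return im
def ray(c,u,v,z):
    E=np.array(c['extrinsics']);R=E[:3,:3];t=E[:3,3]
    d=R.T@np.array([(u-c['cx'])/c['fx'],-(v-c['cy'])/c['fy'],-1]);o=-R.T@t
    return o+d*(z-o[2])/d[2]
def proj(c,p):
    E=np.array(c['extrinsics']);q=E[:3,:3]@np.array(p)+E[:3,3]
    return c['cx']+c['fx']*q[0]/-q[2], c['cy']+c['fy']*(-q[1])/-q[2]
E
python3 - <<'E'
from h import *
save('top','top0.png');save('scene','sc0.png')
for n in('top','scene'):
    c=calibration(n);print({k:v for k,v in c.items()})
E
```

```text
{'fx': 502.2516698125841, 'fy': 502.2516698125841, 'cx': 313.33851055744714, 'cy': 244.18437024951788, 'extrinsics': array([[-0.01163537, -0.99984961,  0.01285989,  0.05914544],
       [ 0.9972632 , -0.0106643 ,  0.07315999, -0.61274647],
       [-0.07301184,  0.01367594,  0.9972373 , -0.97338569],
       [ 0.        ,  0.        ,  0.        ,  1.        ]])}
{'fx': 451.6027450788385, 'fy': 451.6027450788385, 'cx': 316.16175103408824, 'cy': 232.94011570931866, 'extrinsics': array([[ 0.31490541,  0.94910635, -0.0056314 , -0.23147197],
       [-0.82340398,  0.27613981,  0.49573449,  0.43245797],
       [ 0.47205981, -0.15147256,  0.86845587, -1.0768713 ],
       [ 0.        ,  0.        ,  0.        ,  1.        ]])}
```

View pics/top0.png

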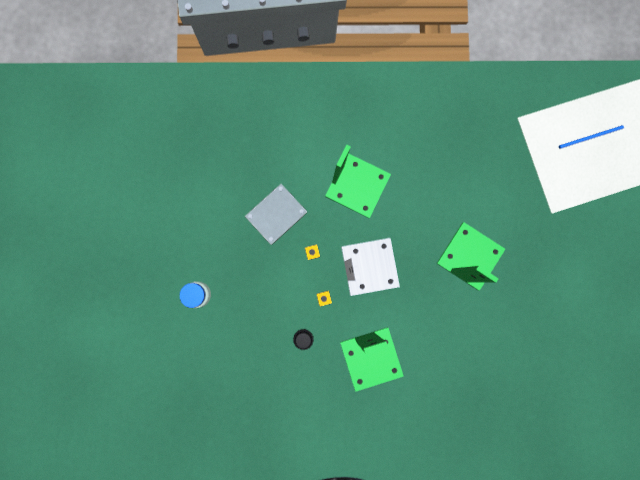

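View pics/sc0.png

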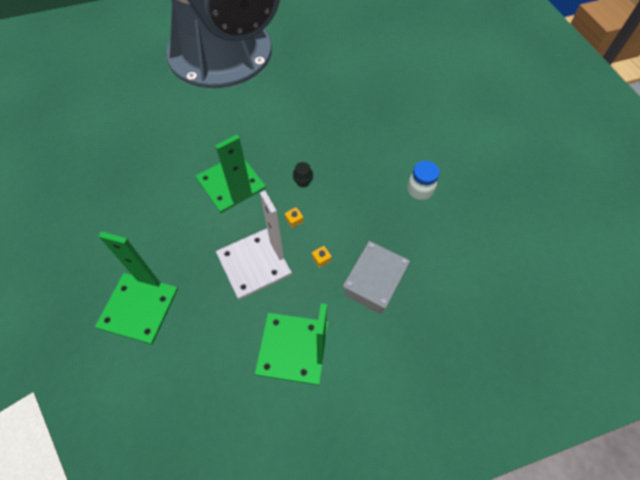

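The top view shows the white bracket's foot at about (372,267) with its column at (349,270). The yellow blocks are at (312,252) and (324,298), the box at (276,214), the gland at (303,340) and the jar at (193,295). The bracket is to be pushed left in the image, roughly world +y. The green brackets are decoys.

```bash
python3 - <<'E'
from h import *
im=cv2.cvtColor(cv2.imread('pics/top0.png'),cv2.COLOR_BGR2RGB);c=calibration('top')
hsv=cv2.cvtColor(im,cv2.COLOR_RGB2HSV)
y=cv2.inRange(hsv,(15,150,120),(35,255,255))
n,_,st,ce=cv2.connectedComponentsWithStats(y)
P=[]
for i in range(1,n):
    if st[i,4]>40: p=ray(c,*ce[i],0.02);P.append(p);print('blk',ce[i],st[i,4],p.round(4))
w=cv2.inRange(hsv,(0,0,200),(180,40,255)); w[:220]=0;w[310:]=0;w[:,:335]=0;w[:,420:]=0
cn=max(cv2.findContours(w,0,1)[0],key=cv2.contourArea)
r=cv2.minAreaRect(cn);b=cv2.boxPoints(r);print(r)
for q in b: print('foot',q,ray(c,*q,0.008).round(4))
for nm,u,v,z in(('box',276,214,.049),('gland',303,340,.046),('jar',193,295,.06)):print(nm,ray(c,u,v,z).round(3))
for q in ((375,362),(358,183),(472,256),(388,330),(341,341),(350,390),(403,376),(390,178),(370,216),(327,195)):print('green',q,ray(c,*q,0.008).round(3))
P=sorted(P,key=lambda p:p[0]); d=P[1]-P[0];d/=np.linalg.norm(d)
push=np.array([-d[1],d[0]]);push*=np.sign(push[1]);m=(P[0]+P[1])[:2]/2
S=m-push*.0125
a=np.arctan2(push[1],push[0]);print('stop',S,'dir',a,np.degrees(a),np.linalg.norm(P[1]-P[0]))
R=np.array([push,[-push[1],push[0]]])
for q in b: print('foot in stop',(R@(ray(c,*q,.008)[:2]-S)).round(4))
o=observe();print(o['tcp_rot'],o['wrist_force'])
cw=calibration('wrist');print(np.array(cw['extrinsics']).round(3))
E
```

```text
blk [312.16666667 251.83333333] 132 [0.5983 0.0548 0.02  ]
blk [323.90909091 298.22727273] 132 [0.5065 0.0327 0.02  ]
((370.1593933105469, 266.3653564453125), (50.05259704589844, 49.664390563964844), 79.5625228881836)
foot [341.20428 246.25182] [ 0.6096 -0.0039  0.008 ]
foot [390.04688 237.2545 ] [ 0.6268 -0.1027  0.008 ]
foot [399.1145  286.47888] [ 0.5277 -0.1186  0.008 ]
foot [350.2719 295.4762] [ 0.5109 -0.0205  0.008 ]
box [0.671 0.124 0.049]
gland [0.429 0.074 0.046]
jar [0.517 0.281 0.06 ]
green (375, 362) [ 0.379 -0.067  0.008]
green (358, 183) [ 0.738 -0.04   0.008]
green (472, 256) [ 0.587 -0.267  0.008]
green (388, 330) [ 0.442 -0.094  0.008]
green (341, 341) [ 0.421 -0.001  0.008]
green (350, 390) [ 0.326 -0.017  0.008]
green (403, 376) [ 0.351 -0.122  0.008]
green (390, 178) [ 0.748 -0.105  0.008]
green (370, 216) [ 0.67  -0.063  0.008]
green (327, 195) [0.714 0.023 0.008]
stop [0.55533709 0.03157315] dir 1.8069016414484105 103.52783805025466 0.09445578876707307
foot in stop [-0.0472 -0.0445]
foot in stop [-0.1473 -0.038 ]
foot in stop [-0.1396  0.062 ]
foot in stop [-0.0402  0.0554]
[-3.11570659e+00 -3.94312996e-01  6.03686721e-05] [0.74784654 0.63216378 0.17329334]
[[ 0.248 -0.969 -0.002 -0.549]
 [ 0.935  0.24  -0.261  0.034]
 [ 0.253  0.063  0.965 -0.379]
 [ 0.     0.     0.     1.   ]]
```

>>> step_arm(
  targets=[
    {"x": 0.867,"y": 0.733,"z": 0},
    {"x": 0.867,"y": 0.733,"z": 0},
    {"x": 0.867,"y": 0.733,"z": 0},
    {"x": 0.867,"y": 0.733,"z": 0},
    {"x": 0.867,"y": 0.733,"z": 0},
    {"x": 0.867,"y": 0.733,"z": 0},
    {"x": 0.867,"y": 0.733,"z": 0},
    {"x": 0.867,"y": 0.733,"z": 0},
    {"x": 0.867,"y": 0.733,"z": 0},
    {"x": 0.867,"y": 0.733,"z": 0},
  ],
  hand=1,
)

```text
validation failed for argument at $.ta...
```

>>> step_arm(
  targets=[
    {"x": 0.637,"y": 0.557,"z": 0,"az": -0.005},
    {"x": 0.637,"y": 0.557,"z": 0,"az": -0.005},
    {"x": 0.637,"y": 0.557,"z": 0,"az": -0.005},
    {"x": 0.637,"y": 0.557,"z": 0,"az": -0.005},
    {"x": 0.637,"y": 0.557,"z": 0,"az": -0.005},
    {"x": 0.637,"y": 0.557,"z": 0,"az": -0.005},
    {"x": 0.637,"y": 0.557,"z": 0,"az": -0.005},
    {"x": 0.637,"y": 0.557,"z": 0,"az": -0.005},
    {"x": 0.637,"y": 0.557,"z": 0,"az": -0.005},
    {"x": 0.637,"y": 0.557,"z": 0,"az": -0.005},
  ],
)

```text
validation failed for argument at $.ta...
```

>>> step_arm(
  targets=[
    {"x": 0.867,"y": 0.733,"z": 0.0,"ax": 0.0,"ay": 0.0,"az": 0.0},
    {"x": 0.867,"y": 0.733,"z": 0.0,"ax": 0.0,"ay": 0.0,"az": 0.0},
  ],
  hand=1,
)

```text
time: 0.27
position: [0.2004, -0.4786, 0.2388]
tcp_rot: [-3.117, -0.389, 0.0]
wrist_force: [0.5, -1.1, -0.1]
opening: 0.0634
```

>>> step_arm(
  targets=[
    {"x": 0.7,"y": 0.6,"z": 0.0,"ax": 0.0,"ay": 0.0,"az": 0.0},
    {"x": 0.7,"y": 0.6,"z": 0.0,"ax": 0.0,"ay": 0.0,"az": 0.0},
    {"x": 0.7,"y": 0.6,"z": 0.0,"ax": 0.0,"ay": 0.0,"az": 0.0},
    {"x": 0.7,"y": 0.6,"z": 0.0,"ax": 0.0,"ay": 0.0,"az": 0.0},
    {"x": 0.7,"y": 0.6,"z": 0.0,"ax": 0.0,"ay": 0.0,"az": 0.0},
    {"x": 0.7,"y": 0.6,"z": 0.0,"ax": 0.0,"ay": 0.0,"az": 0.0},
    {"x": 0.7,"y": 0.6,"z": 0.0,"ax": 0.0,"ay": 0.0,"az": 0.0},
    {"x": 0.7,"y": 0.6,"z": 0.0,"ax": 0.0,"ay": 0.0,"az": 0.0},
  ],
)

```text
time: 0.93
position: [0.4134, -0.2958, 0.2391]
tcp_rot: [-3.115, -0.4, -0.001]
wrist_force: [-0.8, -0.2, 0.7]
opening: -0.0004
```

>>> step_arm(
  targets=[
    {"x": 0.59,"y": 0.51,"z": 0.0,"ax": 0.0,"ay": 0.0,"az": -0.005},
    {"x": 0.59,"y": 0.51,"z": 0.0,"ax": 0.0,"ay": 0.0,"az": -0.005},
    {"x": 0.59,"y": 0.51,"z": 0.0,"ax": 0.0,"ay": 0.0,"az": -0.005},
    {"x": 0.59,"y": 0.51,"z": 0.0,"ax": 0.0,"ay": 0.0,"az": -0.005},
    {"x": 0.59,"y": 0.51,"z": 0.0,"ax": 0.0,"ay": 0.0,"az": -0.005},
    {"x": 0.59,"y": 0.51,"z": 0.0,"ax": 0.0,"ay": 0.0,"az": -0.005},
    {"x": 0.59,"y": 0.51,"z": 0.0,"ax": 0.0,"ay": 0.0,"az": -0.005},
    {"x": 0.59,"y": 0.51,"z": 0.0,"ax": 0.0,"ay": 0.0,"az": -0.005},
  ],
)

```text
time: 1.6
position: [0.5878, -0.1453, 0.2385]
tcp_rot: [-3.119, -0.373, 0.002]
wrist_force: [-0.5, -1.0, 0.2]
opening: -0.0002
```

>>> step_arm(
  targets=[
    {"x": 0.0,"y": 0.0,"z": -0.4,"ax": 0.0,"ay": 0.0,"az": 0.0},
    {"x": 0.0,"y": 0.0,"z": -0.6,"ax": 0.0,"ay": 0.0,"az": 0.0},
    {"x": 0.0,"y": 0.0,"z": -0.7,"ax": 0.0,"ay": 0.0,"az": 0.0},
    {"x": 0.0,"y": 0.0,"z": -0.7,"ax": 0.0,"ay": 0.0,"az": 0.0},
    {"x": 0.0,"y": 0.0,"z": -0.7,"ax": 0.0,"ay": 0.0,"az": 0.0},
    {"x": 0.0,"y": 0.0,"z": -0.73,"ax": 0.0,"ay": 0.0,"az": 0.0},
    {"x": 0.0,"y": 0.0,"z": -0.755,"ax": 0.0,"ay": 0.0,"az": 0.0},
    {"x": 0.0,"y": 0.0,"z": -0.755,"ax": 0.0,"ay": 0.0,"az": 0.0},
    {"x": 0.0,"y": 0.0,"z": -0.755,"ax": 0.0,"ay": 0.0,"az": 0.0},
  ],
)

```text
time: 2.35
position: [0.5887, -0.1467, 0.0149]
tcp_rot: [3.119, 0.369, 0.004]
wrist_force: [0.3, -0.2, -0.1]
opening: 0.0004
```

```bash
python3 - <<'E'
from h import *
im=save('scene','a.png'); cv2.imwrite('pics/sc1.png',cv2.resize(cv2.imread('pics/a.png')[120:360,140:460],(800,600)))
o=observe();print(o['position'],o['wrist_force'])
E
```

```text
[ 0.58893267 -0.14655324  0.01523735] [ 0.81478344 -0.94776309  1.18744216]
```

View pics/sc1.png

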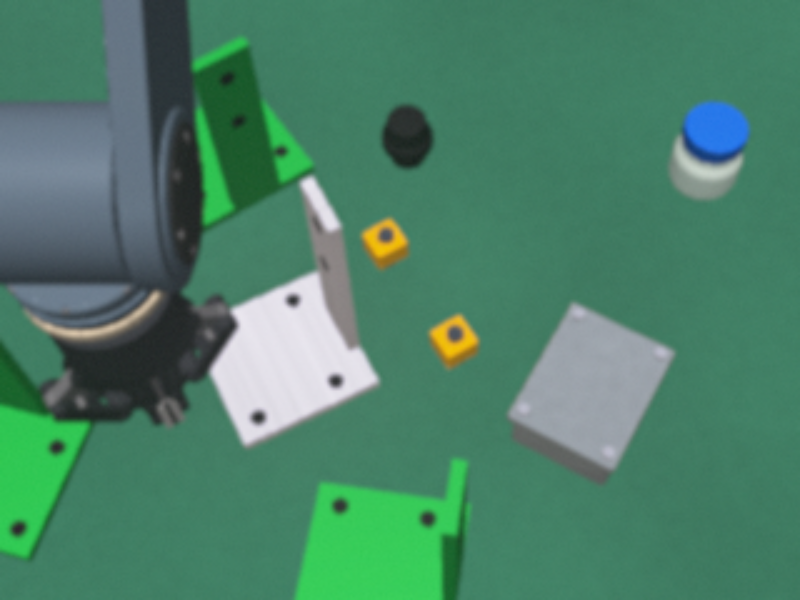

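The gripper is behind the foot's free end at crop (170,410), nothing is touching, and the knuckles are wide. I'll go slightly lower and then push.

>>> step_arm(
  targets=[
    {"x": 0.0,"y": 0.0,"z": -0.013,"ax": 0.0,"ay": 0.0,"az": 0.0},
    {"x": 0.0,"y": 0.0,"z": -0.013,"ax": 0.0,"ay": 0.0,"az": 0.0},
    {"x": 0.0,"y": 0.0,"z": -0.013,"ax": 0.0,"ay": 0.0,"az": 0.0},
  ],
)

```text
time: 2.65
position: [0.588, -0.1459, 0.0097]
tcp_rot: [3.119, 0.37, 0.001]
wrist_force: [0.1, -0.4, 0.3]
opening: 0.0001
```

```bash
python3 - <<'E'
from h import *
from scipy.spatial.transform import Rotation as Ro
o=observe();print(o['position'],o['wrist_force'],np.array(Ro.from_rotvec(o['tcp_rot']).as_matrix()).round(3))
E
```

```text
[ 0.58801179 -0.14589047  0.0096531 ] [ 0.14457067 -0.40199361  0.28479508] [[ 0.972  0.234  0.001]
 [ 0.234 -0.972 -0.   ]
 [ 0.001  0.001 -1.   ]]
```

>>> step_arm(
  targets=[
    {"x": -0.005,"y": 0.02,"z": 0.0,"ax": 0.0,"ay": 0.0,"az": 0.0},
    {"x": -0.01,"y": 0.04,"z": 0.0,"ax": 0.0,"ay": 0.0,"az": 0.0},
    {"x": -0.014,"y": 0.058,"z": 0.0,"ax": 0.0,"ay": 0.0,"az": 0.0},
    {"x": -0.018,"y": 0.074,"z": 0.0,"ax": 0.0,"ay": 0.0,"az": 0.0},
    {"x": -0.021,"y": 0.089,"z": 0.0,"ax": 0.0,"ay": 0.0,"az": 0.0},
    {"x": -0.025,"y": 0.104,"z": 0.0,"ax": 0.0,"ay": 0.0,"az": 0.0},
    {"x": -0.029,"y": 0.119,"z": 0.0,"ax": 0.0,"ay": 0.0,"az": 0.0},
    {"x": -0.032,"y": 0.134,"z": 0.0,"ax": 0.0,"ay": 0.0,"az": 0.0},
    {"x": -0.036,"y": 0.149,"z": 0.0,"ax": 0.0,"ay": 0.0,"az": 0.0},
    {"x": -0.039,"y": 0.164,"z": 0.0,"ax": 0.0,"ay": 0.0,"az": 0.0},
    {"x": -0.043,"y": 0.178,"z": 0.0,"ax": 0.0,"ay": 0.0,"az": 0.0},
    {"x": -0.043,"y": 0.178,"z": 0.0,"ax": 0.0,"ay": 0.0,"az": 0.0},
  ],
)

```text
time: 3.65
position: [0.5745, -0.0916, 0.0089]
tcp_rot: [-3.119, -0.371, 0.001]
wrist_force: [0.2, 1.0, -0.3]
opening: 0.0004
```

>>> step_arm(
  targets=[
    {"x": -0.002,"y": 0.008,"z": 0.0,"ax": 0.0,"ay": 0.0,"az": 0.0},
    {"x": -0.004,"y": 0.016,"z": 0.0,"ax": 0.0,"ay": 0.0,"az": 0.0},
    {"x": -0.005,"y": 0.022,"z": 0.0,"ax": 0.0,"ay": 0.0,"az": 0.0},
    {"x": -0.005,"y": 0.022,"z": 0.0,"ax": 0.0,"ay": 0.0,"az": 0.0},
  ],
)

```text
time: 3.98
position: [0.5732, -0.0856, 0.0089]
tcp_rot: [-3.12, -0.37, 0.0]
wrist_force: [0.2, -1.3, -0.0]
opening: 0.0001
```

```bash
cat > m.py <<'E'
from h import *
import sys
S=np.array([.55534,.03157]);s=np.array([-.2339,.9723]);R=np.array([s,[-s[1],s[0]*1]])
R=np.array([s,[-.9723,-.2339]])
def st():
    o=observe();print('t',round(o['time'],2),'tcp stop',(R@(o['position'][:2]-S)).round(4),'z',round(o['position'][2],4),'F',R@o['wrist_force'][:2],o['wrist_force'][2],'op',o['opening'])
def crop(f):
    save('scene','a.png'); cv2.imwrite('pics/'+f,cv2.resize(cv2.imread('pics/a.png')[120:360,140:460],(800,600)))
E
python3 - <<'E'
from m import *
save('top','t1.png');cv2.imwrite('pics/t1c.png',cv2.resize(cv2.imread('pics/t1.png')[180:360,240:480],(800,600)))
st()
E
```

```text
t 4.03 tcp stop [-0.1181  0.01  ] z 0.0089 F [0.64118586 1.0316864 ] -0.23211726902830288 op 0.00020418207497341194
```

View pics/t1c.png

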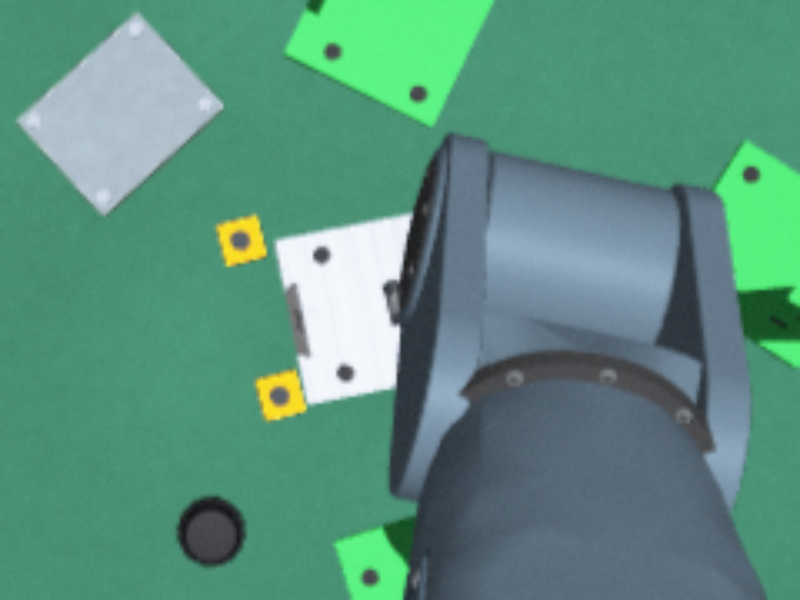

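The heel has nearly reached the lower block. It is still about 3° off square, with roughly 6 mm to go at the upper block. I'll keep pushing slowly.

>>> step_arm(
  targets=[
    {"x": -0.002,"y": 0.007,"z": 0.0,"ax": 0.0,"ay": 0.0,"az": 0.0},
    {"x": -0.003,"y": 0.013,"z": 0.0,"ax": 0.0,"ay": 0.0,"az": 0.0},
    {"x": -0.004,"y": 0.015,"z": 0.0,"ax": 0.0,"ay": 0.0,"az": 0.0},
    {"x": -0.004,"y": 0.015,"z": 0.0,"ax": 0.0,"ay": 0.0,"az": 0.0},
  ],
)

```text
time: 4.37
position: [0.5724, -0.0814, 0.0094]
tcp_rot: [3.119, 0.37, 0.001]
wrist_force: [-0.2, -3.0, 5.1]
opening: 0.0001
```

```bash
python3 - <<'E'
from m import *
st();st()
E
```

```text
t 4.37 tcp stop [-0.1139  0.0098] z 0.0094 F [-2.92788468  0.85864504] 5.1099231089601025 op 9.892969676741071e-05
t 4.37 tcp stop [-0.1139  0.0098] z 0.0094 F [-2.92788468  0.85864504] 5.1099231089601025 op 9.892969676741071e-05
```

>>> step_arm(
  targets=[
    {"x": -0.001,"y": 0.003,"z": 0.0,"ax": 0.0,"ay": 0.0,"az": 0.0},
    {"x": -0.002,"y": 0.007,"z": 0.0,"ax": 0.0,"ay": 0.0,"az": 0.0},
    {"x": -0.002,"y": 0.007,"z": 0.0,"ax": 0.0,"ay": 0.0,"az": 0.0},
  ],
)

```text
time: 4.62
position: [0.5721, -0.0794, 0.0095]
tcp_rot: [3.119, 0.37, 0.002]
wrist_force: [-0.3, -3.9, 6.2]
opening: -0.0001
```

```bash
python3 - <<'E'
from m import *
st()
save('top','t2.png');cv2.imwrite('pics/t2c.png',cv2.resize(cv2.imread('pics/t2.png')[220:320,280:400],(720,600)))
E
```

```text
t 4.62 tcp stop [-0.1118  0.0096] z 0.0095 F [-3.6762305   1.19909128] 6.226670450824691 op -7.46598792438577e-05
```

View pics/t2c.png

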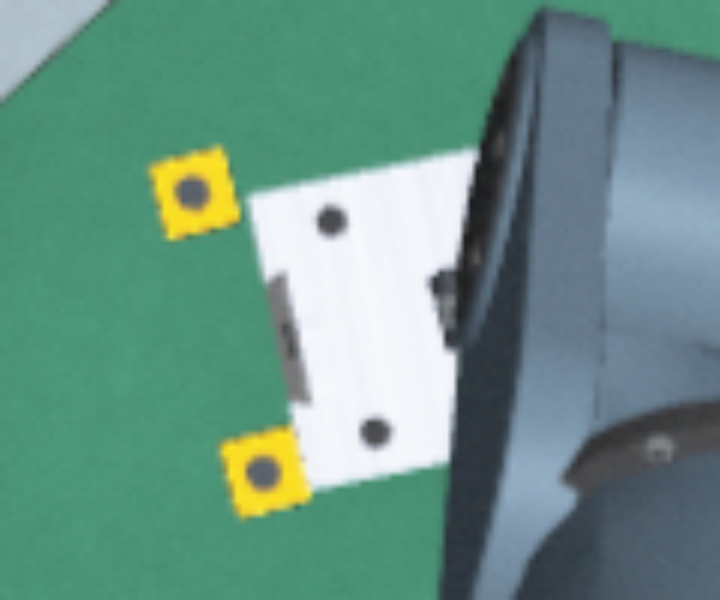

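>>> step_arm(
  targets=[
    {"x": -0.001,"y": 0.005,"z": 0.001,"ax": 0.0,"ay": 0.0,"az": 0.0},
    {"x": -0.002,"y": 0.01,"z": 0.002,"ax": 0.0,"ay": 0.0,"az": 0.0},
    {"x": -0.002,"y": 0.01,"z": 0.002,"ax": 0.0,"ay": 0.0,"az": 0.0},
  ],
)

```text
time: 4.92
position: [0.5727, -0.0769, 0.0102]
tcp_rot: [3.118, 0.37, 0.007]
wrist_force: [6.8, -7.4, -0.8]
opening: -0.0002
```

>>> step_arm(
  targets=[
    {"x": -0.001,"y": 0.003,"z": 0.0,"ax": 0.0,"ay": 0.0,"az": 0.0},
    {"x": -0.001,"y": 0.006,"z": 0.0,"ax": 0.0,"ay": 0.0,"az": 0.0},
    {"x": -0.001,"y": 0.006,"z": 0.0,"ax": 0.0,"ay": 0.0,"az": 0.0},
  ],
)

```text
time: 5.17
position: [0.5736, -0.0759, 0.0106]
tcp_rot: [3.116, 0.369, 0.011]
wrist_force: [11.0, -13.2, -1.0]
opening: 0.0001
```

```bash
python3 - <<'E'
from m import *
st()
c=calibration('top')
im=save('top','t3.png');hsv=cv2.cvtColor(im,cv2.COLOR_RGB2HSV)
w=cv2.inRange(hsv,(0,0,190),(180,50,255)); w[:220]=0;w[310:]=0;w[:,:315]=0;w[:,420:]=0
y=cv2.inRange(hsv,(15,150,120),(35,255,255))
n,_,s_,ce=cv2.connectedComponentsWithStats(y);print(n,ce[1:])
# heel edge pts: leftmost white px per row, cut central column rows
L=[]
for r in range(248,304):
    k=np.flatnonzero(w[r]); 
    if len(k)>5: L.append(R@(ray(c,k[0]-.5,r,.008)[:2]-S))
L=np.array(L);print((L[::4]*1000).round(1).tolist())
E
```

```text
t 5.17 tcp stop [-0.1088  0.0074] z 0.0106 F [-15.37025413  -7.63622641] -1.0226928617208078 op 9.179464240254562e-05
3 [[312.09090909 251.77272727]
 [323.5511811  298.21259843]]
[[-39.1, -42.9], [-3.9, -43.5], [-2.0, -35.7], [-1.9, -27.4], [-1.9, -19.1], [-5.7, -9.9], [-5.7, -1.6], [-5.7, 6.6], [-5.6, 14.8], [-5.6, 23.0], [0.2, 29.8], [0.3, 38.0], [0.3, 46.2], [0.3, 54.4]]
```

Heel is within about 2 mm of both blocks and about 1.6° off square, so step 1 should be met. I'll back off, rise, part the fingers to about 41 mm, and position behind the column.

>>> step_arm(
  targets=[
    {"x": 0.012,"y": -0.05,"z": 0.0,"ax": 0.0,"ay": 0.0,"az": 0.0},
    {"x": 0.023,"y": -0.097,"z": 0.0,"ax": 0.0,"ay": 0.0,"az": 0.0},
    {"x": 0.023,"y": -0.097,"z": 0.1,"ax": 0.0,"ay": 0.0,"az": 0.0},
    {"x": 0.023,"y": -0.097,"z": 0.25,"ax": 0.0,"ay": 0.0,"az": 0.0},
    {"x": 0.023,"y": -0.097,"z": 0.38,"ax": 0.0,"ay": 0.0,"az": 0.0},
    {"x": 0.023,"y": -0.097,"z": 0.5,"ax": 0.0,"ay": 0.0,"az": 0.0},
    {"x": 0.023,"y": -0.097,"z": 0.63,"ax": 0.0,"ay": 0.0,"az": 0.0},
    {"x": 0.023,"y": -0.097,"z": 0.63,"ax": 0.0,"ay": 0.0,"az": 0.0},
  ],
)

```text
time: 5.88
position: [0.58, -0.1048, 0.2058]
tcp_rot: [3.116, 0.369, 0.014]
wrist_force: [0.2, -0.8, 0.2]
opening: 0.0001
```

>>> step_arm(
  targets=[
    {"x": -0.02,"y": 0.1,"z": 0.0,"ax": 0.0,"ay": 0.0,"az": 0.0},
    {"x": -0.044,"y": 0.2,"z": 0.0,"ax": 0.0,"ay": 0.0,"az": 0.0},
    {"x": -0.044,"y": 0.236,"z": 0.0,"ax": 0.0,"ay": 0.0,"az": 0.0},
    {"x": -0.044,"y": 0.236,"z": 0.0,"ax": 0.0,"ay": 0.0,"az": 0.0},
    {"x": -0.044,"y": 0.236,"z": 0.0,"ax": 0.0,"ay": 0.0,"az": 0.0},
    {"x": -0.044,"y": 0.236,"z": 0.0,"ax": 0.0,"ay": 0.0,"az": 0.0},
  ],
  hand=0.03,
)

```text
time: 6.38
position: [0.5644, -0.0337, 0.1982]
tcp_rot: [3.12, 0.369, -0.001]
wrist_force: [0.5, 0.9, -1.0]
opening: 0.0416
```

```bash
python3 - <<'E'
from m import *
st();crop('s2.png');st()
c=calibration('wrist')
E=np.array(c['extrinsics']);print((-E[:3,:3].T@E[:3,3]).round(3))
E
```

```text
t 6.38 tcp stop [-0.0656  0.0064] z 0.1982 F [ 0.75369457 -0.66902253] -0.9783067968546844 op 0.041594296490161
t 6.43 tcp stop [-0.0656  0.0064] z 0.1982 F [-0.38854326 -0.20295735] 0.10535652109032044 op 0.04142845014816942
[ 0.628 -0.019  0.333]
```

View pics/s2.png

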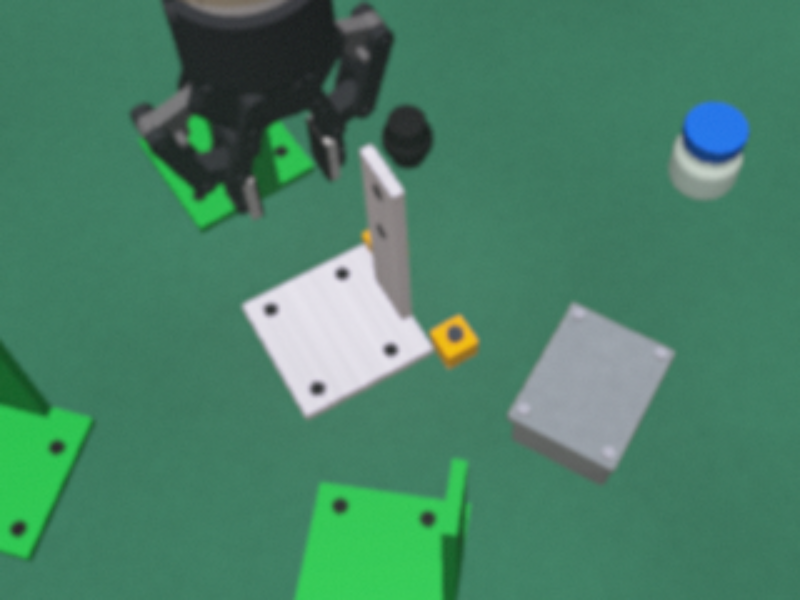

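```bash
cat > k.py <<'E'
import numpy as np
s_=np.array([-.2339,.9723]); h=35.2; tip=4
def col(th,zt):
    s,c=np.sin(th),np.cos(th); return -8*s-8*c+(zt-8*s)/c*s-h
def foot(th,zt):
    s,c=np.sin(th),np.cos(th); return -8*s-(zt-8*c)/s*c+8*s+h
def sh(x0,z0,x,z):
    d=(x-x0)/300*s_; return round(d[0],3),round(d[1],3),round((z-z0)/300,3)
E
python3 - <<'E'
from k import *
d=np.radians
x0=-64
print('approach',sh(x0,0,col(0,118)-4,0), col(0,118))
x1=col(0,118)-4
print('P1');[print(t,sh(x1,118,col(d(t),118),118)) for t in (0,2,5,8,11,14,17,20,23,25)]
x2=col(d(25),118)
print('P2');[print(t,z,sh(x2,118,col(d(t),z),z),round(foot(d(t),z)-col(d(t),z)-0,1)) for t,z in zip(np.linspace(26,38,12),np.linspace(112,51,12))]
x3=col(d(38),51)
print('P3');[print(t,sh(x3,51,col(d(t),51),51),round(foot(d(t),51)-col(d(t),51),1)) for t in (39,40,41,42,43,44,45,46)]
print('P4 rel to same');[print(t,round(z),sh(x3,51,foot(d(t),z),z)) for t,z in zip(np.linspace(48,93,19),np.linspace(51,82,19))]
E
```

```text
approach (np.float64(-0.013), np.float64(0.054), 0.0) -43.2
P1
0 (np.float64(-0.003), np.float64(0.013), 0.0)
2 (np.float64(-0.006), np.float64(0.025), 0.0)
5 (np.float64(-0.011), np.float64(0.044), 0.0)
8 (np.float64(-0.015), np.float64(0.063), 0.0)
11 (np.float64(-0.02), np.float64(0.082), 0.0)
14 (np.float64(-0.024), np.float64(0.101), 0.0)
17 (np.float64(-0.029), np.float64(0.121), 0.0)
20 (np.float64(-0.034), np.float64(0.142), 0.0)
23 (np.float64(-0.039), np.float64(0.163), 0.0)
25 (np.float64(-0.043), np.float64(0.178), 0.0)
P2
26.0 112.0 (np.float64(0.0), np.float64(-0.002), np.float64(-0.02)) -186.7
27.09090909090909 106.45454545454545 (np.float64(0.001), np.float64(-0.003), np.float64(-0.038)) -165.6
28.18181818181818 100.9090909090909 (np.float64(0.001), np.float64(-0.005), np.float64(-0.057)) -146.0
29.272727272727273 95.36363636363636 (np.float64(0.002), np.float64(-0.008), np.float64(-0.075)) -127.6
30.363636363636363 89.81818181818181 (np.float64(0.003), np.float64(-0.011), np.float64(-0.094)) -110.4
31.454545454545453 84.27272727272727 (np.float64(0.004), np.float64(-
[... 1626 characters left out ...]
.float64(0.067), np.float64(0.046))
70.5 66 (np.float64(-0.018), np.float64(0.075), np.float64(0.052))
73.0 68 (np.float64(-0.02), np.float64(0.083), np.float64(0.057))
75.5 70 (np.float64(-0.022), np.float64(0.091), np.float64(0.063))
78.0 72 (np.float64(-0.024), np.float64(0.1), np.float64(0.069))
80.5 73 (np.float64(-0.026), np.float64(0.109), np.float64(0.075))
83.0 75 (np.float64(-0.028), np.float64(0.118), np.float64(0.08))
85.5 77 (np.float64(-0.031), np.float64(0.128), np.float64(0.086))
88.0 79 (np.float64(-0.033), np.float64(0.139), np.float64(0.092))
90.5 80 (np.float64(-0.036), np.float64(0.15), np.float64(0.098))
93.0 82 (np.float64(-0.039), np.float64(0.162), np.float64(0.103))
```

>>> step_arm(
  targets=[
    {"x": 0.0,"y": 0.0,"z": -0.13,"ax": 0.0,"ay": 0.0,"az": 0.0},
    {"x": 0.0,"y": 0.0,"z": -0.253,"ax": 0.0,"ay": 0.0,"az": 0.0},
    {"x": 0.0,"y": 0.0,"z": -0.253,"ax": 0.0,"ay": 0.0,"az": 0.0},
    {"x": 0.0,"y": 0.0,"z": -0.253,"ax": 0.0,"ay": 0.0,"az": 0.0},
  ],
)

```text
time: 6.77
position: [0.5636, -0.0334, 0.1218]
tcp_rot: [-3.119, -0.368, 0.005]
wrist_force: [0.7, 0.2, 0.7]
opening: 0.0413
```

>>> step_arm(
  targets=[
    {"x": -0.006,"y": 0.027,"z": 0.0,"ax": 0.0,"ay": 0.0,"az": 0.0},
    {"x": -0.013,"y": 0.05,"z": 0.0,"ax": 0.0,"ay": 0.0,"az": 0.0},
    {"x": -0.015,"y": 0.06,"z": 0.0,"ax": 0.0,"ay": 0.0,"az": 0.0},
    {"x": -0.017,"y": 0.068,"z": 0.0,"ax": 0.0,"ay": 0.0,"az": 0.0},
    {"x": -0.019,"y": 0.079,"z": 0.0,"ax": 0.0,"ay": 0.0,"az": 0.0},
    {"x": -0.022,"y": 0.09,"z": 0.0,"ax": 0.0,"ay": 0.0,"az": 0.0},
    {"x": -0.024,"y": 0.1,"z": 0.0,"ax": 0.0,"ay": 0.0,"az": 0.0},
    {"x": -0.026,"y": 0.109,"z": 0.0,"ax": 0.0,"ay": 0.0,"az": 0.0},
    {"x": -0.028,"y": 0.117,"z": 0.0,"ax": 0.0,"ay": 0.0,"az": 0.0},
    {"x": -0.028,"y": 0.117,"z": 0.0,"ax": 0.0,"ay": 0.0,"az": 0.0},
  ],
)

```text
time: 7.6
position: [0.5557, 0.0028, 0.1225]
tcp_rot: [-3.12, -0.37, 0.001]
wrist_force: [0.7, -0.1, 2.7]
opening: 0.0413
```

```bash
python3 - <<'E'
from m import *
st();crop('s3.png')
E
```

```text
t 7.6 tcp stop [-0.028   0.0064] z 0.1225 F [-0.27576683 -0.66280518] 2.6531157430298213 op 0.041297126101680175
```

View pics/s3.png

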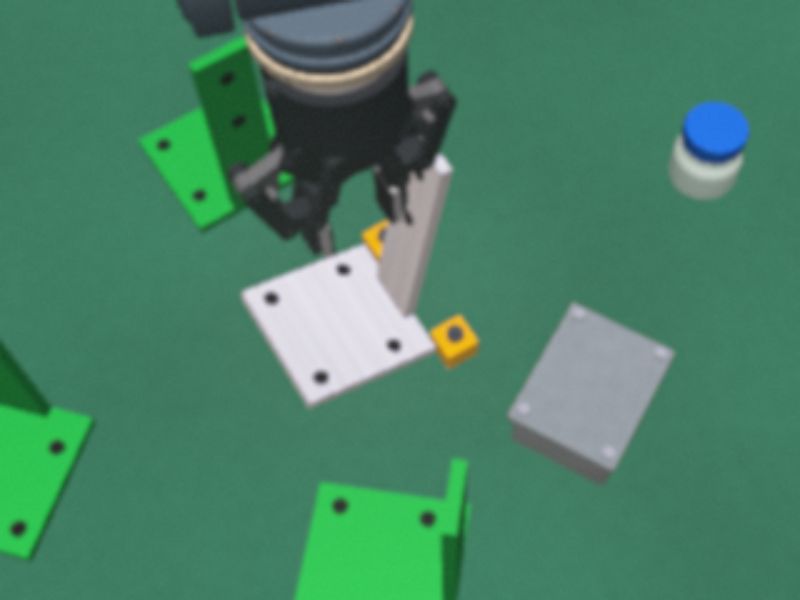

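The column leans about 9–10° away from the fingers as intended, at crop (445,165), and the foot's free end is lifting. I'll continue to about 25°, then lower the fingers along the column.

>>> step_arm(
  targets=[
    {"x": -0.002,"y": 0.01,"z": 0.0,"ax": 0.0,"ay": 0.0,"az": 0.0},
    {"x": -0.005,"y": 0.02,"z": 0.0,"ax": 0.0,"ay": 0.0,"az": 0.0},
    {"x": -0.007,"y": 0.03,"z": 0.0,"ax": 0.0,"ay": 0.0,"az": 0.0},
    {"x": -0.01,"y": 0.04,"z": 0.0,"ax": 0.0,"ay": 0.0,"az": 0.0},
    {"x": -0.012,"y": 0.05,"z": 0.0,"ax": 0.0,"ay": 0.0,"az": 0.0},
    {"x": -0.014,"y": 0.06,"z": 0.0,"ax": 0.0,"ay": 0.0,"az": 0.0},
    {"x": -0.017,"y": 0.07,"z": 0.0,"ax": 0.0,"ay": 0.0,"az": 0.0},
    {"x": -0.019,"y": 0.08,"z": 0.0,"ax": 0.0,"ay": 0.0,"az": 0.0},
    {"x": -0.022,"y": 0.09,"z": 0.0,"ax": 0.0,"ay": 0.0,"az": 0.0},
    {"x": -0.025,"y": 0.104,"z": 0.0,"ax": 0.0,"ay": 0.0,"az": 0.0},
    {"x": -0.028,"y": 0.116,"z": 0.0,"ax": 0.0,"ay": 0.0,"az": 0.0},
    {"x": -0.028,"y": 0.116,"z": 0.0,"ax": 0.0,"ay": 0.0,"az": 0.0},
  ],
)

```text
time: 8.65
position: [0.5473, 0.0379, 0.1226]
tcp_rot: [-3.119, -0.371, 0.0]
wrist_force: [0.4, 0.3, 0.2]
opening: 0.0412
```

>>> step_arm(
  targets=[
    {"x": 0.0,"y": -0.002,"z": -0.02,"ax": 0.0,"ay": 0.0,"az": 0.0},
    {"x": 0.001,"y": -0.003,"z": -0.038,"ax": 0.0,"ay": 0.0,"az": 0.0},
    {"x": 0.001,"y": -0.005,"z": -0.057,"ax": 0.0,"ay": 0.0,"az": 0.0},
    {"x": 0.002,"y": -0.008,"z": -0.075,"ax": 0.0,"ay": 0.0,"az": 0.0},
    {"x": 0.003,"y": -0.011,"z": -0.094,"ax": 0.0,"ay": 0.0,"az": 0.0},
    {"x": 0.003,"y": -0.011,"z": -0.094,"ax": 0.0,"ay": 0.0,"az": 0.0},
  ],
)

```text
time: 9.15
position: [0.5479, 0.0336, 0.093]
tcp_rot: [-3.12, -0.37, 0.003]
wrist_force: [0.6, -0.8, 0.2]
opening: 0.0414
```

```bash
python3 - <<'E'
from m import *
st();crop('s4.png')
E
```

```text
t 9.15 tcp stop [0.0037 0.0068] z 0.093 F [-0.90479099 -0.40191868] 0.16620331634187197 op 0.04135052979263138
```

View pics/s4.png

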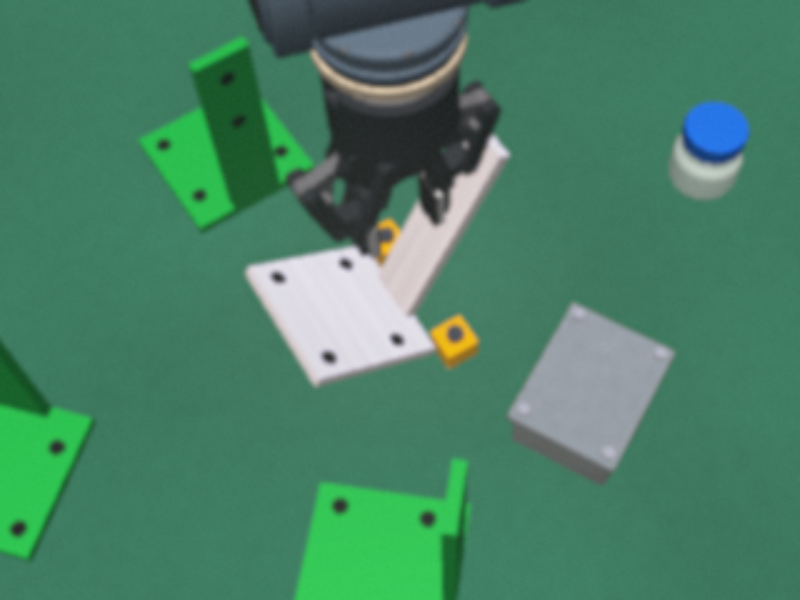

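```bash
cat >> m.py <<'E'
def vplane(c,u,v,y):
    E=np.array(c['extrinsics']);Q=E[:3,:3];o=-Q.T@E[:3,3]
    d=Q.T@np.array([(u-c['cx'])/c['fx'],-(v-c['cy'])/c['fy'],-1])
    n=R[1];k=(y-n@(o[:2]-S))/(n@d[:2]);p=o+k*d
    return np.r_[R@(p[:2]-S),p[2]].round(4)
E
python3 - <<'E'
from m import *
c=calibration('scene');f=lambda u,v,y:print(vplane(c,140+u*.4,120+v*.4,y))
f(316,384,-.044); f(247,270,.056); f(508,154,-.014)
E
```

```text
[-0.091 -0.044  0.049]
[-0.0901  0.056   0.0503]
[ 0.0733 -0.014   0.1467]
```

It leans about 30° by foot-end height, which matches the model. Lowering further along the column to about 38°.

>>> step_arm(
  targets=[
    {"x": 0.001,"y": -0.005,"z": -0.018,"ax": 0.0,"ay": 0.0,"az": 0.0},
    {"x": 0.002,"y": -0.01,"z": -0.037,"ax": 0.0,"ay": 0.0,"az": 0.0},
    {"x": 0.003,"y": -0.015,"z": -0.055,"ax": 0.0,"ay": 0.0,"az": 0.0},
    {"x": 0.005,"y": -0.022,"z": -0.074,"ax": 0.0,"ay": 0.0,"az": 0.0},
    {"x": 0.007,"y": -0.03,"z": -0.092,"ax": 0.0,"ay": 0.0,"az": 0.0},
    {"x": 0.009,"y": -0.039,"z": -0.111,"ax": 0.0,"ay": 0.0,"az": 0.0},
    {"x": 0.012,"y": -0.049,"z": -0.129,"ax": 0.0,"ay": 0.0,"az": 0.0},
    {"x": 0.012,"y": -0.049,"z": -0.129,"ax": 0.0,"ay": 0.0,"az": 0.0},
  ],
)

```text
time: 9.87
position: [0.5516, 0.0186, 0.0545]
tcp_rot: [-3.12, -0.369, 0.002]
wrist_force: [1.0, -1.0, -0.1]
opening: 0.0413
```

```bash
python3 - <<'E'
from m import *
st();crop('s5.png')
E
```

```text
t 9.87 tcp stop [-0.0118  0.0066] z 0.0545 F [-1.22779603 -0.76200436] -0.060252108962703235 op 0.04125391817328605
```

View pics/s5.png

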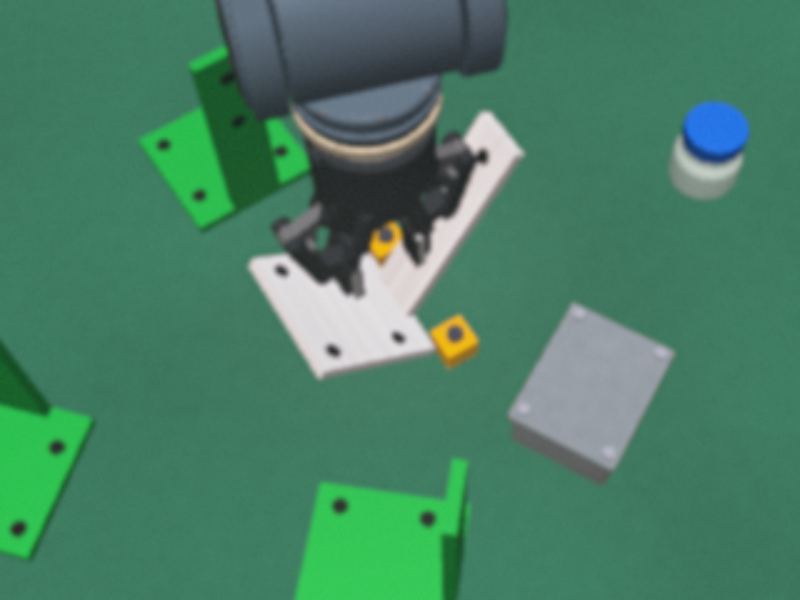

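The bracket leans about 35°, with the foot corner at crop (320,378). The right finger is on the column and the left finger sits just above the foot, so it can catch it. I'll ease it past balance.

>>> step_arm(
  targets=[
    {"x": -0.001,"y": 0.004,"z": 0.0,"ax": 0.0,"ay": 0.0,"az": 0.0},
    {"x": -0.002,"y": 0.008,"z": 0.0,"ax": 0.0,"ay": 0.0,"az": 0.0},
    {"x": -0.003,"y": 0.012,"z": 0.0,"ax": 0.0,"ay": 0.0,"az": 0.0},
    {"x": -0.004,"y": 0.016,"z": 0.0,"ax": 0.0,"ay": 0.0,"az": 0.0},
    {"x": -0.005,"y": 0.02,"z": 0.0,"ax": 0.0,"ay": 0.0,"az": 0.0},
    {"x": -0.006,"y": 0.024,"z": 0.0,"ax": 0.0,"ay": 0.0,"az": 0.0},
    {"x": -0.007,"y": 0.028,"z": 0.0,"ax": 0.0,"ay": 0.0,"az": 0.0},
    {"x": -0.007,"y": 0.028,"z": 0.0,"ax": 0.0,"ay": 0.0,"az": 0.0},
  ],
)

```text
time: 10.58
position: [0.5498, 0.0279, 0.0557]
tcp_rot: [-3.12, -0.37, 0.0]
wrist_force: [0.2, -0.9, 0.3]
opening: 0.0416
```

```bash
python3 - <<'E'
from m import *
st();crop('s6.png')
E
```

```text
t 10.58 tcp stop [-0.0023  0.0063] z 0.0557 F [-0.91724509  0.01746506] 0.3164166417707105 op 0.04160842442618434
```

View pics/s6.png

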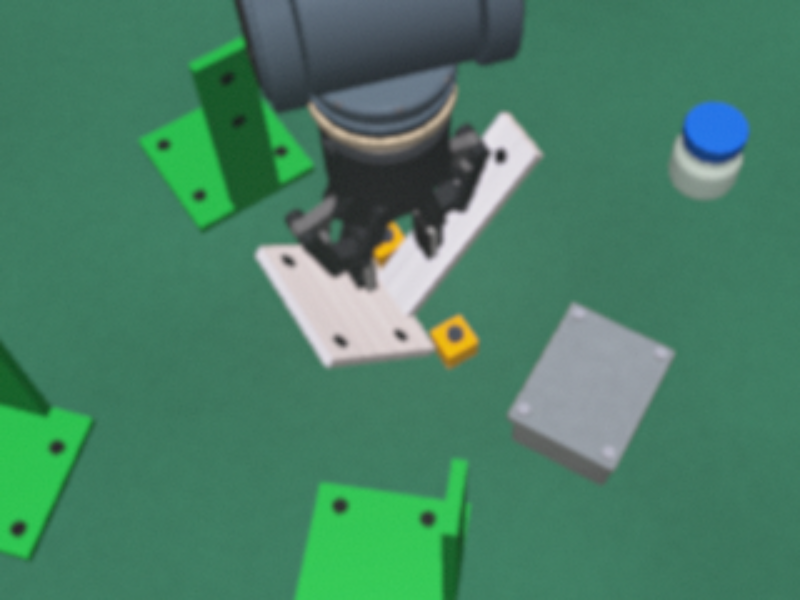

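At about 42° it is near balance, with the foot corner at crop (327,366). I'll go on in small steps and track the lean numerically from the foot's corner pixel.

```bash
cat >> m.py <<'E'
def lean(im=None):
    c=calibration('scene')
    if im is None: im=get_image('scene')
    hsv=cv2.cvtColor(im,cv2.COLOR_RGB2HSV)
    w=cv2.inRange(hsv,(0,0,150),(180,60,255)); w[:190]=0;w[290:]=0;w[:,:230]=0;w[:,318:]=0
    w=cv2.morphologyEx(w,cv2.MORPH_OPEN,np.ones((3,3)))
    P=np.argwhere(w)[:,::-1].astype(float)
    # near-camera free-end corner of foot = extreme along down-left
    q=P[np.argmax(P@np.array([-.35,1.]))]; p=vplane(c,q[0],q[1]+.5,-.044)
    print('corner',q,p,'lean',round(np.degrees(np.arcsin(min(1,p[2]/.1))),1))
E
python3 - <<'E'
from m import *
for f in('s4','s5','s6'):
    b=np.zeros((480,640,3),np.uint8);b[120:360,140:460]=cv2.resize(cv2.imread(f'pics/{f}.png'),(320,240));lean(b[:,:,::-1].copy())
E
```

```text
corner [265. 273.] [-0.0933 -0.044   0.052 ] lean 31.3
corner [266. 270.] [-0.0905 -0.044   0.0603] lean 37.1
corner [269. 265.] [-0.0838 -0.044   0.0714] lean 45.6
```

>>> step_arm(
  targets=[
    {"x": -0.001,"y": 0.004,"z": 0.0,"ax": 0.0,"ay": 0.0,"az": 0.0},
    {"x": -0.002,"y": 0.008,"z": 0.0,"ax": 0.0,"ay": 0.0,"az": 0.0},
    {"x": -0.002,"y": 0.01,"z": 0.0,"ax": 0.0,"ay": 0.0,"az": 0.0},
    {"x": -0.002,"y": 0.01,"z": 0.0,"ax": 0.0,"ay": 0.0,"az": 0.0},
    {"x": -0.002,"y": 0.01,"z": 0.0,"ax": 0.0,"ay": 0.0,"az": 0.0},
  ],
)

```text
time: 11.05
position: [0.5493, 0.0306, 0.0557]
tcp_rot: [-3.12, -0.37, 0.0]
wrist_force: [-0.1, -0.3, 0.2]
opening: 0.0415
```

```bash
python3 - <<'E'
from m import *
st();lean()
E
```

```text
t 11.05 tcp stop [0.0005 0.0061] z 0.0557 F [-0.23049081  0.15019256] 0.22745588541540693 op 0.04147906575028899
corner [270. 264.] [-0.0818 -0.044   0.0728] lean 46.7
```

>>> step_arm(
  targets=[
    {"x": 0.001,"y": -0.003,"z": -0.005,"ax": 0.0,"ay": 0.0,"az": 0.0},
    {"x": 0.002,"y": -0.007,"z": -0.01,"ax": 0.0,"ay": 0.0,"az": 0.0},
    {"x": 0.002,"y": -0.007,"z": -0.01,"ax": 0.0,"ay": 0.0,"az": 0.0},
    {"x": 0.001,"y": -0.003,"z": -0.01,"ax": 0.0,"ay": 0.0,"az": 0.0},
    {"x": 0.0,"y": 0.001,"z": -0.01,"ax": 0.0,"ay": 0.0,"az": 0.0},
    {"x": 0.0,"y": 0.001,"z": -0.01,"ax": 0.0,"ay": 0.0,"az": 0.0},
  ],
)

```text
time: 11.6
position: [0.5492, 0.0311, 0.0527]
tcp_rot: [-3.12, -0.37, 0.0]
wrist_force: [0.8, 0.6, 0.9]
opening: 0.0415
```

```bash
python3 - <<'E'
from m import *
st();lean()
E
```

```text
t 11.6 tcp stop [0.001  0.0061] z 0.0527 F [ 0.37465766 -0.94058783] 0.8616512101223627 op 0.04145953244087111
corner [272. 262.] [-0.0778 -0.044   0.0758] lean 49.3
```

>>> step_arm(
  targets=[
    {"x": -0.001,"y": 0.003,"z": 0.0,"ax": 0.0,"ay": 0.0,"az": 0.0},
    {"x": -0.002,"y": 0.006,"z": 0.0,"ax": 0.0,"ay": 0.0,"az": 0.0},
    {"x": -0.002,"y": 0.008,"z": 0.0,"ax": 0.0,"ay": 0.0,"az": 0.0},
    {"x": -0.002,"y": 0.008,"z": 0.0,"ax": 0.0,"ay": 0.0,"az": 0.0},
    {"x": -0.002,"y": 0.008,"z": 0.0,"ax": 0.0,"ay": 0.0,"az": 0.0},
    {"x": -0.002,"y": 0.008,"z": 0.0,"ax": 0.0,"ay": 0.0,"az": 0.0},
  ],
)

```text
time: 12.15
position: [0.5486, 0.0334, 0.0527]
tcp_rot: [-3.12, -0.37, 0.0]
wrist_force: [0.0, -0.3, -0.2]
opening: 0.0417
```

```bash
python3 - <<'E'
from m import *
st();lean()
E
```

```text
t 12.15 tcp stop [0.0033 0.0061] z 0.0527 F [-0.28176827  0.01970186] -0.15614053897905453 op 0.04170387082484042
corner [283. 252.] [-0.0568 -0.044   0.0886] lean 62.4
```

It tipped past balance and is held by the foot-side finger at about 60°. Now I'll ease it down.

```bash
python3 - <<'E'
from k import *
d=np.radians
from scipy.optimize import brentq
th0=brentq(lambda t:foot(t,48.7)-3.3,.8,1.4);print(np.degrees(th0))
for t,z in zip(np.linspace(np.degrees(th0)+1.5,94,22),np.linspace(50,80,22)):print(round(t,1),[float(v) for v in sh(3.3,48.7,foot(d(t),z),z)])
E
```

```text
54.06072196718216
55.6 [-0.001, 0.002, 0.004]
57.4 [-0.001, 0.006, 0.009]
59.2 [-0.002, 0.009, 0.014]
61.1 [-0.003, 0.013, 0.019]
62.9 [-0.004, 0.017, 0.023]
64.7 [-0.005, 0.021, 0.028]
66.5 [-0.006, 0.025, 0.033]
68.4 [-0.007, 0.03, 0.038]
70.2 [-0.008, 0.035, 0.042]
72.0 [-0.01, 0.04, 0.047]
73.9 [-0.011, 0.045, 0.052]
75.7 [-0.012, 0.051, 0.057]
77.5 [-0.014, 0.056, 0.061]
79.4 [-0.015, 0.063, 0.066]
81.2 [-0.017, 0.069, 0.071]
83.0 [-0.018, 0.075, 0.076]
84.8 [-0.02, 0.082, 0.081]
86.7 [-0.022, 0.09, 0.085]
88.5 [-0.023, 0.097, 0.09]
90.3 [-0.025, 0.105, 0.095]
92.2 [-0.027, 0.113, 0.1]
94.0 [-0.029, 0.122, 0.104]
```

>>> step_arm(
  targets=[
    {"x": -0.001,"y": 0.002,"z": 0.004,"ax": 0.0,"ay": 0.0,"az": 0.0},
    {"x": -0.001,"y": 0.006,"z": 0.009,"ax": 0.0,"ay": 0.0,"az": 0.0},
    {"x": -0.002,"y": 0.009,"z": 0.014,"ax": 0.0,"ay": 0.0,"az": 0.0},
    {"x": -0.003,"y": 0.013,"z": 0.019,"ax": 0.0,"ay": 0.0,"az": 0.0},
    {"x": -0.004,"y": 0.017,"z": 0.023,"ax": 0.0,"ay": 0.0,"az": 0.0},
    {"x": -0.005,"y": 0.021,"z": 0.028,"ax": 0.0,"ay": 0.0,"az": 0.0},
    {"x": -0.006,"y": 0.025,"z": 0.033,"ax": 0.0,"ay": 0.0,"az": 0.0},
    {"x": -0.007,"y": 0.03,"z": 0.038,"ax": 0.0,"ay": 0.0,"az": 0.0},
    {"x": -0.008,"y": 0.035,"z": 0.042,"ax": 0.0,"ay": 0.0,"az": 0.0},
    {"x": -0.01,"y": 0.04,"z": 0.047,"ax": 0.0,"ay": 0.0,"az": 0.0},
    {"x": -0.011,"y": 0.045,"z": 0.052,"ax": 0.0,"ay": 0.0,"az": 0.0},
  ],
)

```text
time: 13.12
position: [0.5453, 0.0469, 0.0684]
tcp_rot: [-3.12, -0.37, 0.0]
wrist_force: [-0.6, 0.8, -0.8]
opening: 0.0412
```

```bash
python3 - <<'E'
from m import *
st();crop('s7.png');lean()
E
```

```text
t 13.12 tcp stop [0.0173 0.0062] z 0.0684 F [0.94293316 0.3415726 ] -0.7824673870326896 op 0.04118093824588495
corner [305. 244.] [-0.0168 -0.044   0.0757] lean 49.2
```

View pics/s7.png

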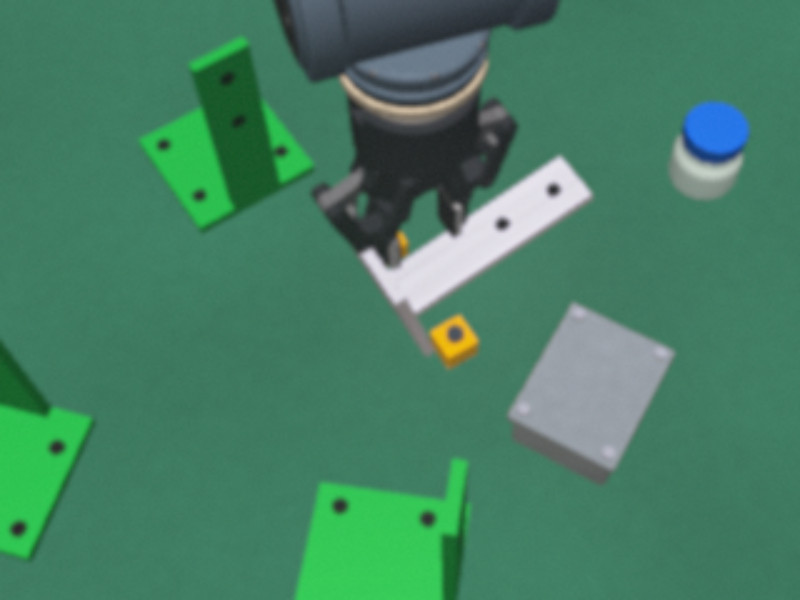

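The foot is nearly upright, seen edge-on at crop (385,275), and the column is descending between the blocks while the left finger holds the foot. I'll carry on to flat.

>>> step_arm(
  targets=[
    {"x": -0.001,"y": 0.004,"z": 0.004,"ax": 0.0,"ay": 0.0,"az": 0.0},
    {"x": -0.002,"y": 0.008,"z": 0.008,"ax": 0.0,"ay": 0.0,"az": 0.0},
    {"x": -0.003,"y": 0.013,"z": 0.011,"ax": 0.0,"ay": 0.0,"az": 0.0},
    {"x": -0.004,"y": 0.018,"z": 0.014,"ax": 0.0,"ay": 0.0,"az": 0.0},
    {"x": -0.006,"y": 0.023,"z": 0.018,"ax": 0.0,"ay": 0.0,"az": 0.0},
    {"x": -0.007,"y": 0.028,"z": 0.022,"ax": 0.0,"ay": 0.0,"az": 0.0},
    {"x": -0.008,"y": 0.033,"z": 0.026,"ax": 0.0,"ay": 0.0,"az": 0.0},
    {"x": -0.009,"y": 0.038,"z": 0.03,"ax": 0.0,"ay": 0.0,"az": 0.0},
    {"x": -0.01,"y": 0.043,"z": 0.034,"ax": 0.0,"ay": 0.0,"az": 0.0},
    {"x": -0.012,"y": 0.048,"z": 0.038,"ax": 0.0,"ay": 0.0,"az": 0.0},
    {"x": -0.013,"y": 0.053,"z": 0.042,"ax": 0.0,"ay": 0.0,"az": 0.0},
    {"x": -0.014,"y": 0.058,"z": 0.045,"ax": 0.0,"ay": 0.0,"az": 0.0},
  ],
)

```text
time: 14.22
position: [0.5413, 0.0642, 0.0821]
tcp_rot: [3.12, 0.37, 0.001]
wrist_force: [-1.3, 0.6, 0.4]
opening: 0.0411
```

>>> step_arm(
  targets=[
    {"x": -0.001,"y": 0.005,"z": 0.002,"ax": 0.0,"ay": 0.0,"az": 0.0},
    {"x": -0.002,"y": 0.01,"z": 0.004,"ax": 0.0,"ay": 0.0,"az": 0.0},
    {"x": -0.004,"y": 0.015,"z": 0.006,"ax": 0.0,"ay": 0.0,"az": 0.0},
    {"x": -0.005,"y": 0.02,"z": 0.008,"ax": 0.0,"ay": 0.0,"az": 0.0},
    {"x": -0.006,"y": 0.025,"z": 0.008,"ax": 0.0,"ay": 0.0,"az": 0.0},
    {"x": -0.007,"y": 0.03,"z": 0.008,"ax": 0.0,"ay": 0.0,"az": 0.0},
  ],
)

```text
time: 14.72
position: [0.5391, 0.0733, 0.0842]
tcp_rot: [3.12, 0.37, 0.0]
wrist_force: [-0.7, 0.2, -0.8]
opening: 0.0413
```

```bash
python3 - <<'E'
from m import *
st()
im=save('scene','a8.png');c=calibration('scene')
hsv=cv2.cvtColor(im,cv2.COLOR_RGB2HSV)
w=cv2.inRange(hsv,(0,0,150),(180,60,255)); w[:160]=0;w[290:]=0;w[:,:280]=0;w[:,385:]=0
w[230:, 340:]=0
P=np.argwhere(w)[:,::-1].astype(float)
for d in ((1,-.4),(1,.3),(1,0),(0,1)):
    q=P[np.argmax(P@np.array(d))];print(d,q,[np.r_[R@(ray(c,*q,z)[:2]-S)].round(4).tolist() for z in(0,.008)])
E
```

```text
t 14.72 tcp stop [0.0444 0.0061] z 0.0842 F [0.35785095 0.60300025] -0.8333625984660357 op 0.041308402755580585
(1, -0.4) [376. 205.] [[0.161, -0.0069], [0.1572, -0.0107]]
(1, 0.3) [376. 207.] [[0.1584, -0.0105], [0.1546, -0.0143]]
(1, 0) [376. 205.] [[0.161, -0.0069], [0.1572, -0.0107]]
(0, 1) [314. 241.] [[0.0201, -0.0106], [0.0179, -0.0144]]
```

Column tip is at about x 0.155 and the finger is about 9 mm clear of the foot face. I'll withdraw upward and do a final check.

>>> step_arm(
  targets=[
    {"x": 0.0,"y": 0.0,"z": 0.05,"ax": 0.0,"ay": 0.0,"az": 0.0},
    {"x": 0.0,"y": 0.0,"z": 0.15,"ax": 0.0,"ay": 0.0,"az": 0.0},
    {"x": 0.0,"y": 0.0,"z": 0.27,"ax": 0.0,"ay": 0.0,"az": 0.0},
    {"x": 0.0,"y": 0.0,"z": 0.4,"ax": 0.0,"ay": 0.0,"az": 0.0},
    {"x": 0.0,"y": 0.0,"z": 0.53,"ax": 0.0,"ay": 0.0,"az": 0.0},
    {"x": 0.0,"y": 0.0,"z": 0.6,"ax": 0.0,"ay": 0.0,"az": 0.0},
    {"x": -0.3,"y": -0.6,"z": 0.6,"ax": 0.0,"ay": 0.0,"az": 0.0},
    {"x": -0.3,"y": -0.6,"z": 0.6,"ax": 0.0,"ay": 0.0,"az": 0.0},
    {"x": -0.3,"y": -0.6,"z": 0.6,"ax": 0.0,"ay": 0.0,"az": 0.0},
    {"x": -0.3,"y": -0.6,"z": 0.6,"ax": 0.0,"ay": 0.0,"az": 0.0},
    {"x": -0.3,"y": -0.6,"z": 0.6,"ax": 0.0,"ay": 0.0,"az": 0.0},
    {"x": -0.3,"y": -0.6,"z": 0.6,"ax": 0.0,"ay": 0.0,"az": 0.0},
  ],
)

```text
time: 15.77
position: [0.4469, -0.1107, 0.2643]
tcp_rot: [3.119, 0.364, -0.001]
wrist_force: [0.5, 0.4, -1.2]
opening: 0.0412
```

```bash
python3 - <<'E'
from m import *
st()
im=save('top','t9.png');c=calibration('top')
hsv=cv2.cvtColor(im,cv2.COLOR_RGB2HSV)
w=cv2.inRange(hsv,(0,0,140),(180,50,255)); w[:240]=0;w[300:]=0;w[:,:225]=0;w[:,360:]=0
cn=max(cv2.findContours(w,0,1)[0],key=cv2.contourArea)
q=cn[np.argmin(cn[:,0,0])][0];print(q,(R@(ray(c,*q,.008)[:2]-S)).round(4))
L=[]
for u in range(q[0]+6,q[0]+62,4):
    k=np.flatnonzero(w[:,u]);m=k[np.abs(k-np.median(k))<15].mean() if len(k) else np.nan
    L.append(R@(ray(c,u,m,.008)[:2]-S))
print((np.array(L)*1000).round(1).tolist())
a=cv2.imread('pics/t9.png')[160:370,160:440];b=cv2.resize(a,(800,600))
cv2.imwrite('pics/t9c.png',b)
E
```

```text
t 15.77 tcp stop [-0.1129  0.1387] z 0.2643 F [ 0.30693553 -0.63121346] -1.1664606289696184 op 0.04119018411549057
[247 286] [ 0.155  -0.0135]
[[146.2, 1.0], [137.9, 0.7], [130.3, 3.0], [122.3, 4.0], [114.4, 5.0], [106.4, 6.0], [98.5, 7.0], [90.2, 7.0], [82.0, 7.0], [73.8, 7.1], [65.6, 7.1], [57.4, 7.1], [49.1, 7.1], [40.9, 7.2]]
```

View pics/t9c.png

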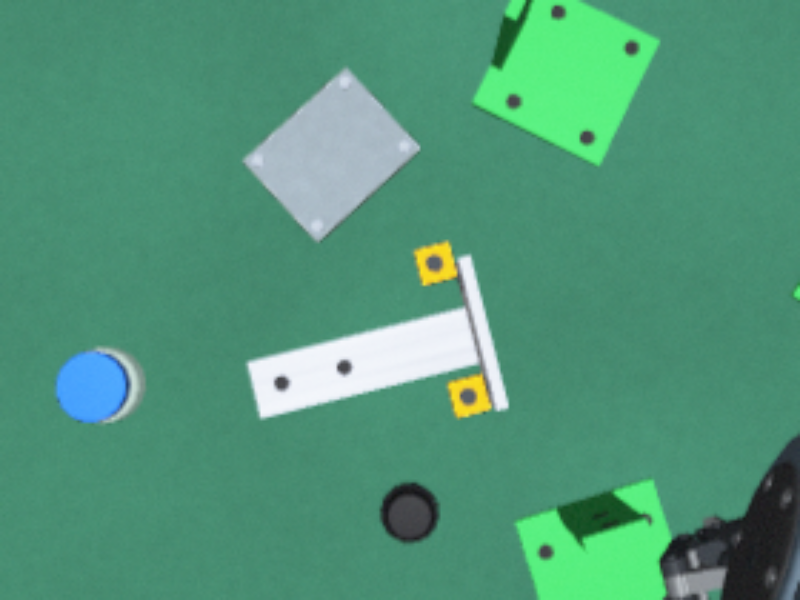

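The bracket lies flat with its column between the blocks and its foot against them. The bystanders have not moved, and the arm is clear.

```bash
python3 -c "
from h import *
print(job_done())"
```

```text
the job is handed in; nothing more can be done
None
```

I pushed the bracket up against both stop blocks, tipped it over its heel and eased it down. It now lies flat on its back, with its column between the blocks and its foot plate against them. I handed the job in at about 16 s; no verdict is reported.

- **Push:** before tipping, the heel was within about 2 mm of both blocks and about 1.6° off square, which is inside the limit. The highest wrist force I read was about 17 N.
- **Tipping:** the fingers pushed the column past balance. It then fell freely from about 49° to 60° onto the finger waiting at the foot plate. From there I lowered it slowly, but I did not measure its turning speed.
- **Final check:** the column top is at about 155 mm past the stop plane, so the heel edge is about 10 mm short of it. It is about 6–7 mm off the middle and in line by eye. By eye the box, gland and jar have not moved, and the arm is clear above the bench.

One reading disagreed: at the catch my geometry model gave 54° of lean, while the camera gave about 60–62°. I went on with the slow lowering. The camera's lean reading was also no use past about 70°, because the foot was then seen edge-on, so I judged the last part from pictures.

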